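Set the inspection stage on its mark, slack taken up

ROBOT

A 7-joint arm with a two-finger parallel gripper is mounted at the origin on the work surface. World frame = base frame: x ahead of the robot, y to its left, z up, the work surface at z = 0. Lengths are in m, angles in rad, forces in N, time in s.
With the tool pointing down it reaches from about 0.425 to 0.8 m from the base axis. Payload 8.3 kg.
Tool frame: the origin (TCP) lies at the very end of the fingers, on their centre line; the grasp point (between the pads) lies 19 mm behind it; z points along the fingers, y is the line along which they close (so a half turn about z gives the same grasp; the last joint's range is limited). The gripper opens to 85 mm and grips with 20 to 120 N. Pads are 22 mm wide; open, the fingers measure 114 mm over their backs; the gripper's body (76 mm by 85 mm) begins 54 mm behind the grasp point. The pads swing forward as they close: fully open they stand 13 mm farther back than shut.
Start: joints at [-1.344, 0.383, 0.016, 1.37, -0.006, 1.388, -0.046], TCP at [0.179, 0.599, 0.231] pointing down, gripper open.
Joint ranges: [-2.95, 2.95], [-0.25, 2.06], [-1.52, 1.56], [0.18, 2.33], [-1.44, 4.58], [0.02, 2.06], [-3.01, 3.01]. Speed limits (rad/s): [2.39, 2.39, 3.01, 3.01, 3.14, 3.14, 3.14].

INTERFACE

Orientations are given as a rotation vector (axis times angle).
In Python, from bench import robot, cams gives the robot as it stands.
- The arm moves only by the tool servo_tool, never from a script. Its argument "targets" is a list of rows, each a list of 3 entries, a list of its own where there are three numbers: the turn, a rotation vector about the world's x, y, z in degrees, then the shift along the world's x, y, z in m, then the opening in per cent of the stroke, from 0 (shut) to 100 (fully open). In form: [[[ax, ay, az], [x, y, z], fingers], ...]. A call has 1 to 8 rows; each row is the pose to reach, as a shift and turn from the pose commanded when the call began; what a row does not reach only later rows make up. A row lasts 1/12 s, in which the tool goes at most 41.7 mm and 7.16 degrees, less where a joint would pass 70% of its speed; a pose out of reach is approached as far as the arm can. A call with a gripper value outside its range is refused whole. The fingers move at their own pace and stop on an object; "newtons" is the grip in N (left out, the last holds). Time passes only in rows, so rows that repeat a pose let the fingers close. It gives the time, the measured TCP pose, the force, the opening and the grip force at its end, in the units of the state.
- robot.sense(): the state, without advancing time (a new reading comes with each control period).
- cams.snapshot(name): name is "side" or "top"; returns the picture (400x640x3 uint8, red, green, blue); there is no depth.
- cams.calibration(name): a dict with "camera_matrix" (3x3 intrinsics, pixels), "R" (3x3) and "t" (3): a world point X has camera coordinates R X + t. Camera axes: x right, y down, z forward; pixel columns grow to the right and rows downward; lengths in m; the calibration is good to about 2 mm. A picture is of the moment at which its call begins. calibration takes no time and is no camera call.
- robot.finish_job(): hands the job in; it is judged then, once.
The state is a dict: "time": time; "qpos": joint angles; "dq": joint speeds; "tau": joint torques, N m; "tool_pos": TCP position; "ee_rot": TCP orientation; "wrist_force": force on the tool from outside, world axes, zero at the start; "moment": the same for the moment, N m; "gripper_width": opening from 0.0 (shut) to 1.0 (fully open); "finger_force": force on a finger pad.
Only numpy, scipy, OpenCV 4.12 (cv2) and the standard library are available. Lean on these libraries where they do the work, as an engineer would, in place of code of your own. Each camera call takes 0.05 s, during which the arm holds its last target. There are 200 camera calls.

TASK

Of the two hand-driven stages, take the one that carries the green circuit board: turn its black knob clockwise until the red pointer has run 15 to 20 mm past the yellow mark, then turn it back anticlockwise until the pointer stands at the mark, so that the slack in the drive is taken up from the far side. Move the carriage with the knob only, do not push it, and let go of the knob at the end.

Things in the scene. Friction and masses are not known exactly. Their poses are not given: they have to be found in the camera images.
- board_knob_grip (a point): Knob of the green-board stage: black upright bar 44 mm long (x), 16 wide (y), 38 tall on a 44 mm disc, on a 76 mm steel dial atop a white gearbox. Point: on its vertical axis, 15 mm below the bar's top, 23 above the disc; all else on the stage is lower. Grip across the bar; turns with it, about 0.15 N m. The other stage (two orange bars on its carriage) has the same knob: not the one.
- board_knob (a joint): Play of knob against dial, rad: 0 = slack taken up anticlockwise, 0.30 = taken up clockwise; starts anywhere between. Within it the knob turns alone; at its ends it takes the dial along and the carriage moves 45 mm per rad: clockwise (from above) to the mark's -y, anticlockwise to +y; stays where left. Needs at most 1.35 rad clockwise, then 0.8 back: one grasp does it.
- board_carriage: Sliding carriage: dark steel plate 70 x 85 x 12 mm with a green board 64 x 78 x 3 on it and a red pointer 8 mm wide on the side away from the knob. Origin: the pointer's tip, on its centre line, at the level of the plate's underside, 18 mm above the table. z up, y along the slide, x from knob to pointer. Slides along y only, driven by the knob; starts 16 to 26 mm short of the mark, on its +y side.
- board_mark: The mark: black block 12 x 20 x 12 mm with a yellow line 8 mm wide on top, fixed at the stage's far edge beside the pointer. Origin on the yellow line, at the block's underside; z up, y along the slide, axes parallel to the carriage's. The pointer is at the mark when the carriage origin's y in this frame is 0; past the mark is negative y.

How it is judged:
By the outcome, as a careful person would: the job done as asked, in the order asked, and still so for the second after the job is handed in, with the robot touching nothing.
It also fails if it takes over 32 s, if anything falls off the work surface, if the arm or the gripper's body presses on something with over 40 N, if the wrist force passes 120 N, or if a joint passes its speed limit or range.

## Working session

There is one attempt and no reset: what is moved stays moved. The work goes in short steps, Python scripts to look and compute and a tool call to move; the robot and the scene stay as the last step left them, time stands still between calls to the robot, and variables do not carry over. Pictures are saved under pics/ and viewed, at most 10 in all, crops included, and the job is handed in when it is done.

Besides the shell and the picture viewer there is one more tool, called after "Request:" as name(argument=value, ...) on one line, values as JSON. servo_tool: Moves the arm, as the interface text tells. Its arguments: {"type":"object","properties":{"targets":{"type":"array","items":{"type":"array"}},"newtons":{"type":"number"}},"required":["targets"]}

```bash
mkdir -p pics; python3 - <<'E'
from bench import robot,cams
import cv2,numpy as np
for n in("top","side"):
    im=cams.snapshot(n);cv2.imwrite(f"pics/{n}0.png",im[:,:,::-1])
    c=cams.calibration(n);print(n,np.round(c["camera_matrix"],1).tolist(),np.round(c["R"],3).tolist(),np.round(c["t"],3).tolist())
s=robot.sense();print(s["time"],s["tool_pos"],s["ee_rot"],s["gripper_width"])
E
```

```text
top [[506.0, 0.0, 322.5], [0.0, 506.0, 193.8], [0.0, 0.0, 1.0]] [[0.007, -1.0, -0.009], [-0.996, -0.007, -0.083], [0.083, 0.009, -0.996]] [-0.001, 0.606, 1.142]
side [[388.4, 0.0, 317.5], [0.0, 388.4, 200.7], [0.0, 0.0, 1.0]] [[0.876, -0.483, 0.011], [-0.291, -0.545, -0.786], [0.386, 0.685, -0.618]] [-0.517, 0.244, 0.535]
0.1 [0.17842535 0.5985264  0.23037335] [-4.53440304e-01 -3.10846932e+00  2.72728013e-03] 0.9990536115310711
```

View pics/top0.png

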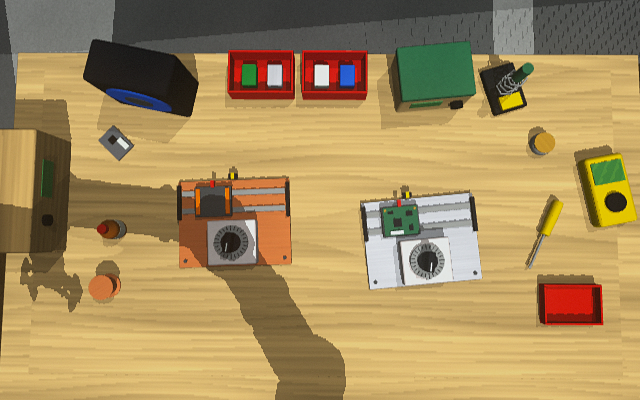

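View pics/side0.png

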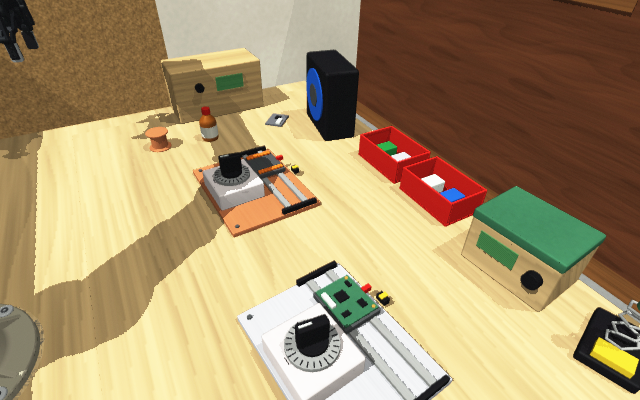

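The top view shows the green-board stage at around (420,240) with its knob at (427,261), its pointer at (398,203) and the mark at (406,193). In the side view the knob is at (312,335), the pointer at (365,288) and the mark at (383,297). Next I'll zoom in.

```bash
cat > h.py <<'E'
import cv2,numpy as np
from bench import robot,cams
def ray(n,px):
    c=cams.calibration(n);K,R,t=map(np.array,(c["camera_matrix"],c["R"],c["t"]))
    return -R.T@t, R.T@np.linalg.solve(K,[px[0],px[1],1.])
def plane(n,px,z):
    o,d=ray(n,px);return o+d*(z-o[2])/d[2]
def tri(p,q):
    a,u=ray("top",p);b,v=ray("side",q)
    s=np.linalg.lstsq(np.c_[u,-v],b-a,rcond=None)[0]
    A,B=a+u*s[0],b+v*s[1];return (A+B)/2,np.linalg.norm(A-B)
def crop(im,x,y,w,h,f,name):
    cv2.imwrite(name,cv2.resize(im[y:y+h,x:x+w,::-1],None,fx=f,fy=f,interpolation=cv2.INTER_CUBIC))
def blob(im,box,kind):
    x,y,w,h=box;c=cv2.cvtColor(im[y:y+h,x:x+w],cv2.COLOR_RGB2HSV)
    H,S,V=cv2.split(c)
    m={"red":((H<6)|(H>174))&(S>150)&(V>90),"yel":(H>22)&(H<34)&(S>150)&(V>90),"grn":(H>50)&(H<85)&(S>90),"blk":V<45}[kind]
    n,l,st,ce=cv2.connectedComponentsWithStats(m.astype(np.uint8))
    return [(int(st[i,4]),np.round(ce[i]+[x,y],2).tolist(),(st[i,:4]+[x,y,0,0]).tolist()) for i in range(1,n) if st[i,4]>5]
E
python3 - <<'E'
from h import *
T=cv2.imread("pics/top0.png")[:,:,::-1];S=cv2.imread("pics/side0.png")[:,:,::-1]
a=cv2.resize(T[180:295,355:487,::-1],(528,460),interpolation=2)
b=cv2.resize(S[255:400,235:455,::-1],(698,460),interpolation=2)
cv2.imwrite("pics/c1.png",cv2.resize(a,(686,598),interpolation=2));cv2.imwrite("pics/c2.png",b)
for k in("red","yel"):print(k,blob(T,(355,180,130,60),k),blob(S,(300,260,110,60),k))
print(blob(T,(355,180,130,115),"grn"),blob(T,(400,235,60,50),"blk"),blob(S,(260,300,110,80),"blk"))
E
```

```text
red [(26, [398.5, 202.77], [397, 200, 4, 7])] [(56, [366.07, 287.91], [361, 284, 10, 9])]
yel [(28, [406.96, 194.14], [405, 191, 5, 8])] [(50, [382.7, 295.28], [378, 292, 10, 8])]
[(701, [400.76, 219.44], [383, 205, 36, 31])] [(105, [425.45, 260.71], [421, 252, 9, 20]), (9, [433.11, 268.33], [432, 266, 3, 6])] [(12, [340.75, 300.5], [338, 300, 7, 3]), (45, [361.93, 302.6], [357, 300, 11, 7]), (75, [336.97, 320.52], [324, 307, 28, 26]), (39, [345.77, 313.49], [342, 310, 9, 8]), (1066, [313.05, 336.55], [295, 315, 35, 42])]
```

View pics/c1.png

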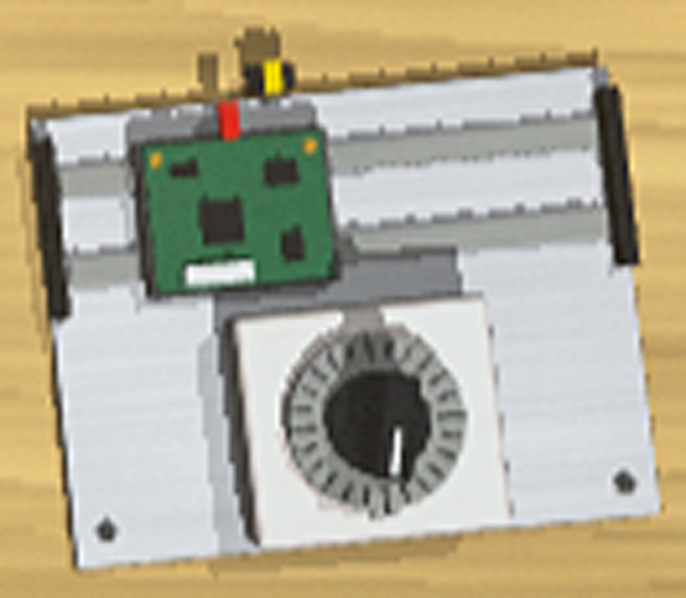

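View pics/c2.png

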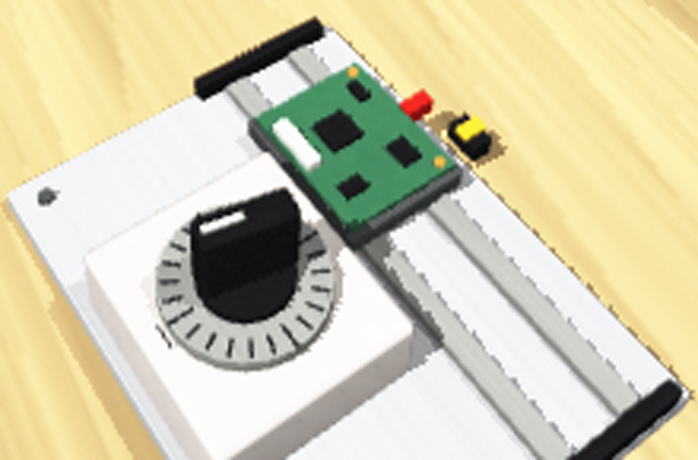

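Crops: the bar has a white line on top, at c1 (400,430)-(393,475), and runs about 16° clockwise of stage x. The pointer is left (+y) of the yellow mark, as expected. I'll triangulate these next.

```bash
python3 - <<'E'
from h import *
T=cv2.imread("pics/top0.png")[:,:,::-1];S=cv2.imread("pics/side0.png")[:,:,::-1]
def white(im,box,thr):
    x,y,w,h=box;m=(im[y:y+h,x:x+w].min(2)>thr).astype(np.uint8)
    n,l,st,ce=cv2.connectedComponentsWithStats(m)
    for i in range(1,n):
        if 3<st[i,4]<80:
            p=np.argwhere(l==i)[:,::-1]+[x,y];v=cv2.fitLine(p.astype(np.float32),2,0,.01,.01).ravel()
            print(st[i,4],ce[i]+[x,y],v[:2],p.min(0),p.max(0))
print("T");white(T,(418,250,20,24),140);print("S");white(S,(294,314,36,20),140)
print("red",tri((398.5,202.77),(366.07,287.91)),"yel",tri((406.96,194.14),(382.7,295.28)))
f=lambda x,y:(355+x/5.197,180+y/5.2)
P=[plane("top",f(*p),.006)for p in((75,568),(655,512),(30,108),(600,62))]
for a,b in((0,1),(2,3),(0,2),(1,3)):
    d=P[b]-P[a];print(np.linalg.norm(d),np.degrees(np.arctan2(d[1],d[0])))
# bar outline in side view: top corners guess
for p,q in (((431.2,267),(305.1,324.5)),):print("white",tri(p,q))
o,d=ray("side",(313,336));print("grip axis guess")
E
```

```text
T
6 [418.33333333 251.5       ] [-4.371139e-08  1.000000e+00] [418 250] [419 253]
10 [436.6 253.2] [ 0.03837652 -0.99926335] [436 250] [437 256]
10 [430.8 267.1] [ 0.08583706 -0.99630916] [430 263] [431 270]
14 [436.21428571 268.64285714] [ 0.08659146 -0.9962439 ] [435 265] [437 272]
S
18 [327.72222222 316.11111111] [0.4799735 0.877283 ] [325 314] [329 320]
42 [304.30952381 324.64285714] [ 0.9437718  -0.33059773] [298 322] [311 328]
5 [294. 331.] [-4.371139e-08  1.000000e+00] [294 329] [294 333]
red (array([ 0.58568266, -0.16990782,  0.03324778]), np.float64(0.0007816880016644893)) yel (array([ 0.60569342, -0.19019066,  0.02524243]), np.float64(0.0021790688024328113))
0.2585875064184779 -84.07619026146153
0.2574260089560588 -84.98678133012476
0.2054130400326295 5.641455581526321
0.2013195767954604 5.97553143173708
white (array([ 0.44542376, -0.2280469 ,  0.10733005]), np.float64(6.6483646775523945e-06))
grip axis guess
```

```bash
python3 - <<'E'
from h import *
c=plane("top",(427.1,261.4),.065);print("dial c",c)
w1=plane("top",(430.8,267.1),.107);w2=plane("side",(304.3,324.64),.107);print(w1,w2)
for n,p,v in(("top",(430.8,267.1),(.0858,-.9963)),("side",(304.31,324.64),(.9438,-.3306))):
    d=plane(n,np.array(p)+4*np.array(v),.107)-plane(n,np.array(p)-4*np.array(v),.107);print(n,np.degrees(np.arctan2(d[1],d[0])))
for w in(w1,w2):
    d=c-w;print(np.hypot(*d[:2]),np.degrees(np.arctan2(d[1],d[0])))
# side dial: gray ring outline check
S=cv2.imread("pics/side0.png");T=cv2.imread("pics/top0.png")
for n,z in(("side",.065),):
    k=cams.calibration(n);K,R,t=map(np.array,(k["camera_matrix"],k["R"],k["t"]))
    for zz in (.065,.107):
        x=K@(R@[c[0],c[1],zz]+t);print("proj side",zz,x[:2]/x[2])
from scipy.spatial.transform import Rotation as Ro
s=robot.sense();print(Ro.from_rotvec(s["ee_rot"]).as_matrix().round(3),s["qpos"])
E
```

```text
dial c [ 0.45509019 -0.22781175  0.065     ]
[ 0.44518497 -0.22726619  0.107     ] [ 0.44455715 -0.22755095  0.107     ]
top -5.5411838839902305
side -6.344605314351878
0.009920227135840032 -3.152552640341385
0.010536270592190637 -1.4183562783928205
proj side 0.065 [311.77886998 340.16540216]
proj side 0.107 [311.83538146 321.33119755]
[[-0.958  0.286 -0.   ]
 [ 0.286  0.958 -0.002]
 [-0.    -0.002 -1.   ]] [-1.34390853  0.38416932  0.01636271  1.37104004 -0.00629135  1.38818329
 -0.04649045]
```

Request:
servo_tool(targets=[[[0,0,0],[0.31,-0.25,0],100],[[0,0,0],[0.31,-0.25,0],100],[[0,0,0],[0.31,-0.25,0],100],[[0,0,0],[0.31,-0.25,0],100],[[0,0,0],[0.31,-0.25,0],100],[[0,0,0],[0.31,-0.25,0],100],[[0,0,0],[0.31,-0.25,0],100],[[0,0,0],[0.31,-0.25,0],100]])

```text
time: 0.77
tool_pos: [0.4391, 0.388, 0.231]
ee_rot: [-0.453, -3.108, 0.001]
wrist_force: [-0.0, 1.0, -0.2]
gripper_width: 1.001
finger_force: 0.0
```

Request:
servo_tool(targets=[[[0,0,0],[0.1,-0.33,0],100],[[0,0,0],[0.1,-0.33,0],100],[[0,0,0],[0.1,-0.33,0],100],[[0,0,0],[0.1,-0.33,0],100],[[0,0,0],[0.1,-0.33,0],100],[[0,0,0],[0.1,-0.33,0],100],[[0,0,0],[0.1,-0.33,0],100],[[0,0,0],[0.1,-0.33,0],100]])

```text
time: 1.43
tool_pos: [0.5346, 0.0686, 0.2311]
ee_rot: [-0.453, -3.108, -0.0]
wrist_force: [0.8, -0.6, -0.3]
gripper_width: 1.001
finger_force: 0.0
```

Request:
servo_tool(targets=[[[0,0,5],[-0.08,-0.297,0],100],[[0,0,10.6],[-0.08,-0.297,0],100],[[0,0,10.6],[-0.08,-0.297,0],100],[[0,0,10.6],[-0.08,-0.297,0],100],[[0,0,10.6],[-0.08,-0.297,0],100],[[0,0,10.6],[-0.08,-0.297,0],100],[[0,0,10.6],[-0.08,-0.297,0],100],[[0,0,10.6],[-0.08,-0.297,0],100]])

```text
time: 2.1
tool_pos: [0.4515, -0.2327, 0.2316]
ee_rot: [-0.176, -3.137, 0.003]
wrist_force: [-0.1, -0.1, 0.1]
gripper_width: 1.0
finger_force: 0.0
```

```bash
python3 - <<'E'
from h import *
from scipy.spatial.transform import Rotation as Ro
s=robot.sense();M=Ro.from_rotvec(s["ee_rot"]).as_matrix();print(s["tool_pos"],np.degrees(np.arctan2(M[1,1],M[0,1])),M[:,2],s["qpos"])
E
```

```text
[ 0.45154311 -0.23266239  0.23156195] 83.56841556427756 [-1.87701070e-04 -1.90093043e-03 -9.99998176e-01] [-0.14137509  0.13538726  0.61610539  1.70920864 -0.07873055  1.3217102
  1.94833805]
```

Request:
servo_tool(targets=[[[0,0,0],[0,0,-0.04],100],[[0,0,0],[0,0,-0.08],100],[[0,0,0],[0,0,-0.1],100],[[0,0,0],[0,0,-0.1],100],[[0,0,0],[0,0,-0.1],100]])

```text
time: 2.52
tool_pos: [0.4539, -0.2261, 0.1308]
ee_rot: [-0.165, -3.134, -0.0]
wrist_force: [0.5, -0.0, 0.9]
gripper_width: 1.004
finger_force: 0.0
```

```bash
python3 - <<'E'
from h import *
S=cams.snapshot("side");T=cams.snapshot("top")
a=cv2.resize(T[180:300,350:490,::-1],(467,400),interpolation=2);b=cv2.resize(S[215:400,235:385,::-1],(324,400),interpolation=2)
cv2.imwrite("pics/c3.png",np.hstack([a,b]));print(robot.sense()["tool_pos"])
E
```

```text
[ 0.45568377 -0.22683477  0.13297869]
```

View pics/c3.png

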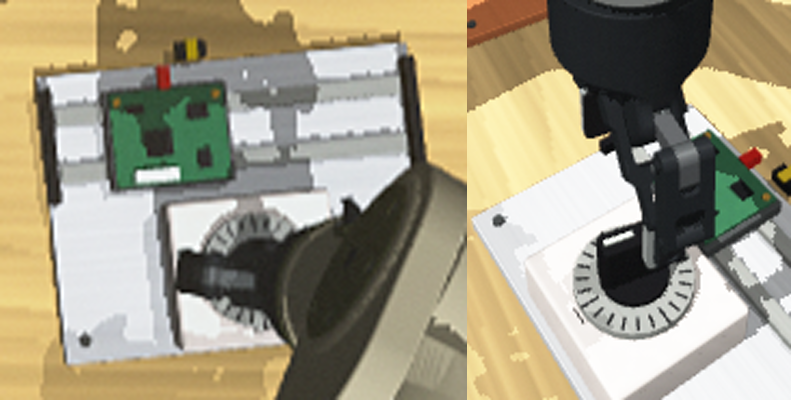

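The fingers straddle the bar, and the pointer and mark stay visible in the top view. I'll descend and grip.

Request:
servo_tool(targets=[[[0,0,0.3],[0,-0.001,-0.03],100],[[0,0,0.3],[0,-0.001,-0.055],100],[[0,0,0.3],[0,-0.001,-0.055],100],[[0,0,0.3],[0,-0.001,-0.055],0],[[0,0,0.3],[0,-0.001,-0.055],0],[[0,0,0.3],[0,-0.001,-0.055],0],[[0,0,0.3],[0,-0.001,-0.055],0],[[0,0,0.3],[0,-0.001,-0.055],0]], newtons=60)

```text
time: 3.28
tool_pos: [0.4555, -0.2276, 0.0775]
ee_rot: [0.156, 3.136, -0.001]
wrist_force: [-0.7, -0.3, -0.6]
gripper_width: 0.299
finger_force: 0.0
```

Request:
servo_tool(targets=[[[0,0,0],[0,0,0],0],[[0,0,0],[0,0,0],0],[[0,0,0],[0,0,0],0],[[0,0,0],[0,0,0],0]])

```text
time: 3.62
tool_pos: [0.4552, -0.2274, 0.0772]
ee_rot: [0.156, 3.136, 0.0]
wrist_force: [-1.2, 0.6, 6.5]
gripper_width: 0.174
finger_force: 59.2
```

```bash
cat >> h.py <<'E'
def look(tag):
    T=cams.snapshot("top");S=cams.snapshot("side")
    from scipy.spatial.transform import Rotation as Ro
    s=robot.sense();M=Ro.from_rotvec(s["ee_rot"]).as_matrix()
    print(round(s["time"],2),s["tool_pos"].round(4),"yaw",np.degrees(np.arctan2(M[1,1],M[0,1])).round(2),"w",s["gripper_width"],s["finger_force"],s["wrist_force"],s["moment"])
    np.savez(f"pics/{tag}.npz",T=T,S=S)
    g={}
    for k in("red","yel","grn"):
        for n,im,box in(("top",T,(370,180,100,60)),("side",S,(320,255,110,100))):
            L=blob(im,box,k);
            if L:
                b=max(L);g[n,k]=b;print(n,k,b)
    ya=np.array([-.0976,.9952])
    for n in("top","side"):
        if (n,"red") in g and (n,"yel") in g:
            r=plane(n,g[n,"red"][1],.033);y=plane(n,g[n,"yel"][1],.025)
            print(n,"rel y mm",(ya@(r-y)[:2]*1000).round(2))
E
python3 -c "
from h import *
look('g1')"
```

```text
3.72 [ 0.4552 -0.2274  0.0772] yaw 84.3 w 0.17383041675394356 59.23303842544556 [-0.75704348  1.21163995  6.36072144] [0.24843689 0.32197553 0.02108484]
top red (26, [398.5, 202.77], [397, 200, 4, 7])
side red (55, [366.13, 287.95], [361, 284, 10, 9])
top yel (21, [407.05, 194.29], [405, 191, 5, 7])
side yel (42, [383.05, 295.05], [379, 292, 9, 7])
top grn (520, [399.51, 220.29], [383, 207, 36, 29])
side grn (1082, [351.5, 302.92], [332, 276, 46, 52])
top rel y mm 22.78
side rel y mm 21.63
```

Request:
servo_tool(targets=[[[0,0,-5],[0,0,0],0],[[0,0,-10],[0,0,0],0],[[0,0,-15],[0,0,0],0],[[0,0,-20],[0,0,0],0],[[0,0,-25],[0,0,0],0],[[0,0,-30],[0,0,0],0],[[0,0,-35],[0,0,0],0],[[0,0,-40],[0,0,0],0]])

```text
time: 4.38
tool_pos: [0.4555, -0.2268, 0.0772]
ee_rot: [1.224, 2.892, 0.002]
wrist_force: [-1.2, 2.8, 7.2]
gripper_width: 0.177
finger_force: 59.2
```

Request:
servo_tool(targets=[[[0,0,0],[0,0,0],0],[[0,0,0],[0,0,0],0],[[0,0,0],[0,0,0],0]])

```text
time: 4.63
tool_pos: [0.4555, -0.2268, 0.0772]
ee_rot: [1.219, 2.895, 0.002]
wrist_force: [-0.8, 3.2, 7.1]
gripper_width: 0.177
finger_force: 59.3
```

```bash
python3 -c "
from h import *
look('g2')"
```

```text
4.73 [ 0.4555 -0.2268  0.0772] yaw 44.34 w 0.17724605396039378 59.3216872215271 [-1.30193709  2.80574898  7.7046441 ] [ 0.6464721   0.21358236 -0.0021812 ]
top red (25, [410.48, 201.64], [409, 199, 4, 7])
side red (62, [377.58, 299.13], [372, 295, 11, 9])
top yel (21, [407.05, 194.29], [405, 191, 5, 7])
side yel (28, [384.18, 294.64], [381, 292, 7, 7])
top grn (442, [412.09, 220.49], [395, 205, 36, 30])
side grn (1430, [358.85, 313.39], [326, 286, 65, 56])
top rel y mm -4.72
side rel y mm -4.91
```

Request:
servo_tool(targets=[[[0,0,-4],[0,0,0],0],[[0,0,-8],[0,0,0],0],[[0,0,-12],[0,0,0],0],[[0,0,-16],[0,0,0],0],[[0,0,-16],[0,0,0],0],[[0,0,-16],[0,0,0],0],[[0,0,-16],[0,0,0],0]])

```text
time: 5.32
tool_pos: [0.4557, -0.2266, 0.0772]
ee_rot: [1.609, 2.697, 0.003]
wrist_force: [0.6, 4.0, 7.9]
gripper_width: 0.177
finger_force: 59.3
```

```bash
python3 - <<'E'
from h import *
look('g3')
d=np.load("pics/g3.npz");a=cv2.resize(d["T"][185:240,380:440,::-1],(436,400),interpolation=2);b=cv2.resize(d["S"][270:330,340:400,::-1],(400,400),interpolation=2)
cv2.imwrite("pics/c4.png",np.hstack([a,b][:2])[:, :800])
E
```

```text
5.42 [ 0.4557 -0.2266  0.0772] yaw 28.35 w 0.17995587771854613 59.27165687084198 [-0.1127783   3.33343266  7.0868395 ] [ 0.68395637  0.06595384 -0.0493524 ]
top red (20, [416.0, 201.15], [415, 198, 3, 7])
side red (67, [383.09, 304.51], [378, 300, 11, 10])
top yel (21, [407.05, 194.29], [405, 191, 5, 7])
side yel (41, [383.05, 295.12], [379, 292, 9, 7])
top grn (450, [419.54, 220.68], [401, 205, 36, 30])
side grn (1478, [364.14, 319.39], [330, 293, 66, 55])
top rel y mm -17.38
side rel y mm -17.66
```

View pics/c4.png

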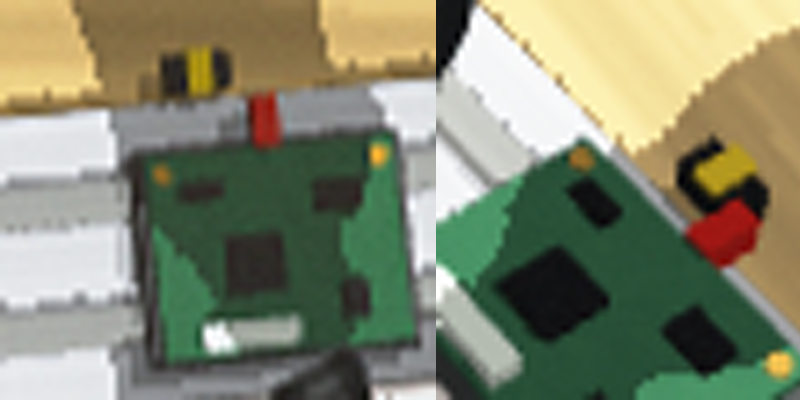

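In c4 the pointer is right (-y) of the mark, about 17.5 mm past it. Now I'll turn back: 0.30 rad of slack plus 0.39 rad is about 39.5°. I'll stop short first.

Request:
servo_tool(targets=[[[0,0,5],[0,0,0],0],[[0,0,10],[0,0,0],0],[[0,0,15],[0,0,0],0],[[0,0,20],[0,0,0],0],[[0,0,25],[0,0,0],0],[[0,0,30],[0,0,0],0],[[0,0,34],[0,0,0],0],[[0,0,34],[0,0,0],0]])

```text
time: 6.08
tool_pos: [0.4554, -0.227, 0.0773]
ee_rot: [0.744, 3.051, 0.001]
wrist_force: [-1.5, 2.9, 7.5]
gripper_width: 0.176
finger_force: 59.2
```

Request:
servo_tool(targets=[[[0,0,0],[0,0,0],0],[[0,0,0],[0,0,0],0],[[0,0,0],[0,0,0],0]])

```text
time: 6.33
tool_pos: [0.4554, -0.227, 0.0772]
ee_rot: [0.751, 3.049, 0.001]
wrist_force: [-1.2, 2.5, 7.7]
gripper_width: 0.174
finger_force: 59.2
```

```bash
python3 - <<'E'
from h import *
look('g4')
# soft sub-pixel centroids, all frames
def soft(im,box,k):
    x,y,w,h=box;c=im[y:y+h,x:x+w].astype(float);r,g,b=c[...,0],c[...,1],c[...,2]
    s=np.clip((r-g)-15,0,None) if k=="red" else np.clip(np.minimum(r,g)-b-70,0,None)
    s=s/(r+1)
    X,Y=np.meshgrid(np.arange(x,x+w),np.arange(y,y+h));return (s*X).sum()/s.sum(),(s*Y).sum()/s.sum()
ya=np.array([-.0976,.9952])
for t in("g1","g2","g3","g4"):
    d=np.load(f"pics/{t}.npz");o=[]
    for n,k in(("top","T"),("side","S")):
        im=d[k]
        b=max(blob(im,(370,180,100,60) if n=="top" else (350,275,60,50),"red"))[2]
        bx=(b[0]-2,b[1]-1,b[2]+4,b[3]+2);o.append((n,np.round(soft(im,bx,"red"),2).tolist()))
    p=tri(o[0][1],o[1][1]);print(t,o,p[0].round(4),p[1].round(4))
    print(" stage y of red:",round(1000*ya@p[0][:2],2))
E
```

```text
6.43 [ 0.4554 -0.2271  0.0772] yaw 62.32 w 0.17747003168468126 59.20335352420807 [-1.1231504   2.47471164  7.36964876] [0.52226753 0.34562835 0.05190654]
top red (22, [409.77, 201.64], [408, 199, 4, 7])
side red (63, [376.97, 298.41], [372, 294, 10, 10])
top yel (22, [407.05, 194.14], [405, 191, 5, 7])
side yel (28, [384.18, 294.64], [381, 292, 7, 7])
top grn (442, [412.27, 220.62], [394, 206, 37, 29])
side grn (1414, [358.44, 312.86], [327, 286, 63, 55])
top rel y mm -3.07
side rel y mm -3.33
g1 [('top', [398.56, 202.68]), ('side', [366.31, 287.84])] [ 0.5859 -0.1701  0.0334] 0.0006
 stage y of red: -226.43
g2 [('top', [410.56, 201.52]), ('side', [377.62, 298.97])] [ 0.5886 -0.1972  0.0344] 0.0009
 stage y of red: -253.73
g3 [('top', [415.93, 200.93]), ('side', [383.26, 304.52])] [ 0.5902 -0.2096  0.034 ] 0.0006
 stage y of red: -266.22
g4 [('top', [409.86, 201.57]), ('side', [377.02, 298.31])] [ 0.5885 -0.1957  0.0343] 0.0008
 stage y of red: -252.17
```

Request:
servo_tool(targets=[[[0,0,2],[0,0,0],0],[[0,0,4.2],[0,0,0],0],[[0,0,4.2],[0,0,0],0],[[0,0,4.2],[0,0,0],0],[[0,0,4.2],[0,0,0],0],[[0,0,4.2],[0,0,0],0]])

```text
time: 6.93
tool_pos: [0.4553, -0.2271, 0.0772]
ee_rot: [0.639, 3.075, 0.001]
wrist_force: [-1.5, 2.8, 7.0]
gripper_width: 0.177
finger_force: 59.2
```

```bash
python3 - <<'E'
from h import *
look('g5')
def soft(im,box,k):
    x,y,w,h=box;c=im[y:y+h,x:x+w].astype(float);r,g,b=c[...,0],c[...,1],c[...,2]
    s=np.clip((r-g)/(r+1)-.3,0,.4) if k=="red" else np.clip((np.minimum(r,g)-b)/(r+1)-.55,0,.3)
    X,Y=np.meshgrid(np.arange(x,x+w),np.arange(y,y+h));return (s*X).sum()/s.sum(),(s*Y).sum()/s.sum()
T0=cv2.imread("pics/top0.png")[:,:,::-1];S0=cv2.imread("pics/side0.png")[:,:,::-1]
g1=np.load("pics/g1.npz");g3=np.load("pics/g3.npz");g=np.load("pics/g5.npz")
ya=np.array([-.1045,.9945])
for nm,T,S in(("0",T0,S0),("g1",g1["T"],g1["S"]),("g3",g3["T"],g3["S"])):
    a=soft(T,(403,189,9,12),"yel");b=soft(S,(376,290,14,12),"yel");p=tri(a,b);print("yel",nm,np.round(a,2),np.round(b,2),p[0].round(4),p[1].round(4),(1000*ya@p[0][:2]).round(2))
for nm,T,S in(("g1",g1["T"],g1["S"]),("g3",g3["T"],g3["S"]),("g5",g["T"],g["S"])):
    bt=max(blob(T,(370,180,100,60),"red"))[2];bs=max(blob(S,(350,275,60,50),"red"))[2]
    f=lambda b:(b[0]-2,b[1]-1,b[2]+4,b[3]+2)
    a=soft(T,f(bt),"red");b=soft(S,f(bs),"red");p=tri(a,b);print("red",nm,np.round(a,2),np.round(b,2),p[0].round(4),p[1].round(4),(1000*ya@p[0][:2]).round(2))
a=cv2.resize(g["T"][186:211,395:420,::-1],(400,400),interpolation=0);b=cv2.resize(g["S"][280:310,362:392,::-1],(400,400),interpolation=0)
cv2.imwrite("pics/c5.png",np.hstack([a,b]))
E
```

```text
7.03 [ 0.4553 -0.2271  0.0772] yaw 66.52 w 0.1765207585374894 59.228076338768005 [-1.24728532  2.66856511  7.81277915] [0.51282209 0.32830514 0.04083727]
top red (27, [408.56, 201.89], [407, 199, 4, 7])
side red (63, [375.92, 297.24], [371, 293, 10, 10])
top yel (20, [407.15, 194.4], [406, 191, 4, 7])
side yel (34, [383.71, 295.03], [381, 292, 7, 7])
top grn (435, [411.44, 220.55], [393, 205, 36, 30])
side grn (1378, [357.49, 311.59], [328, 285, 60, 55])
top rel y mm -0.09
side rel y mm -0.55
yel 0 [407.03 194.32] [382.73 295.14] [ 0.6053 -0.1903  0.0259] 0.0019 -252.53
yel g1 [407.02 194.45] [382.67 295.22] [ 0.6051 -0.1904  0.0259] 0.0017 -252.55
yel g3 [407.04 194.39] [382.67 295.18] [ 0.6052 -0.1904  0.026 ] 0.0018 -252.55
red g1 [398.53 202.81] [366.17 287.86] [ 0.5857 -0.17    0.0335] 0.0006 -230.26
red g3 [415.88 201.01] [383.09 304.35] [ 0.59   -0.2094  0.0343] 0.0006 -269.94
red g5 [408.52 201.82] [375.87 297.32] [ 0.5882 -0.1928  0.0337] 0.0003 -253.23
```

View pics/c5.png

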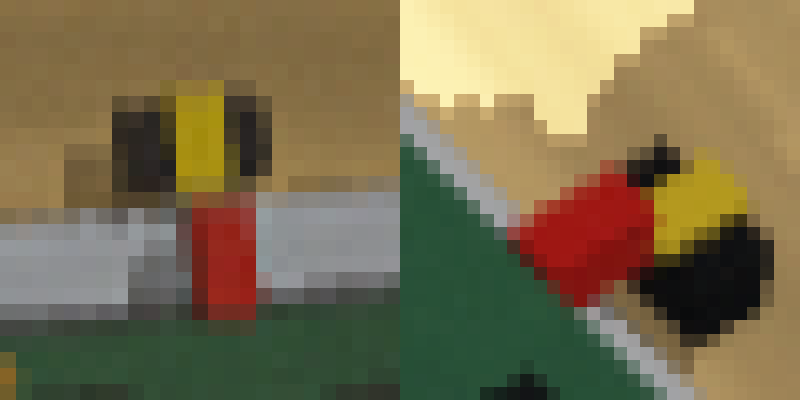

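In c5 the pointer is almost in line with the yellow line. The estimates run from -0.1 to -0.7 mm, so I'll nudge it 0.5° (about 0.4 mm), then release and lift.

Request:
servo_tool(targets=[[[0,0,0.5],[0,0,0],0],[[0,0,0.5],[0,0,0],0],[[0,0,0.5],[0,0,0],0],[[0,0,0.5],[0,0,0],0]])

```text
time: 7.37
tool_pos: [0.4553, -0.2271, 0.0772]
ee_rot: [0.626, 3.077, 0.001]
wrist_force: [-1.0, 2.1, 7.1]
gripper_width: 0.174
finger_force: 59.2
```

```bash
python3 -c "
from h import *
look('g6')"
```

```text
7.47 [ 0.4553 -0.2271  0.0772] yaw 67.01 w 0.17392108279542762 59.23140585422516 [-1.37492168  2.06580605  7.5345929 ] [ 0.44140126  0.31480643 -0.0423047 ]
top red (26, [408.5, 202.0], [407, 199, 4, 7])
side red (64, [375.7, 297.05], [370, 293, 11, 9])
top yel (20, [406.95, 194.2], [405, 191, 4, 7])
side yel (35, [383.63, 295.06], [381, 292, 7, 7])
top grn (454, [411.18, 220.07], [393, 205, 36, 30])
side grn (1372, [357.5, 311.52], [328, 285, 61, 54])
top rel y mm -0.34
side rel y mm -0.1
```

Within a few tenths of a millimetre. I'll release and lift.

Request:
servo_tool(targets=[[[0,0,0],[0,0,0],30],[[0,0,0],[0,0,0],60],[[0,0,0],[0,0,0],100],[[0,0,0],[0,0,0],100],[[0,0,0],[0,0,0],100],[[0,0,0],[0,0,0],100],[[0,0,0],[0,0,0],100],[[0,0,0],[0,0,0],100]])

```text
time: 8.13
tool_pos: [0.4547, -0.2273, 0.0762]
ee_rot: [-0.626, -3.078, 0.0]
wrist_force: [0.3, -0.7, 0.4]
gripper_width: 1.0
finger_force: 0.0
```

Request:
servo_tool(targets=[[[0,0,0],[0,0,0.02],100],[[0,0,0],[0,0,0.05],100],[[0,0,0],[0,0,0.09],100],[[0,0,0],[0,0,0.12],100],[[0,0,0],[0,0,0.14],100],[[0,0,0],[0,0,0.14],100],[[0,0,0],[0,0,0.14],100],[[0,0,0],[0,0,0.14],100]])

```text
time: 8.8
tool_pos: [0.4543, -0.2271, 0.2155]
ee_rot: [-0.626, -3.078, -0.0]
wrist_force: [0.7, -0.7, -0.3]
gripper_width: 0.996
finger_force: 0.0
```

```bash
python3 - <<'E'
from h import *
look('g7')
g=np.load("pics/g7.npz")
a=cv2.resize(g["T"][186:211,395:420,::-1],(400,400),interpolation=0);b=cv2.resize(g["S"][230:390,240:400,::-1],(400,400),interpolation=2)
cv2.imwrite("pics/c6.png",np.hstack([a,b]))
E
```

```text
8.9 [ 0.454  -0.2269  0.2149] yaw 67.0 w 1.002513412482236 0.0 [ 1.18437024 -0.05497749  0.13644858] [ 0.02581384 -0.01946945 -0.01230435]
top red (26, [408.5, 202.0], [407, 199, 4, 7])
side red (64, [375.77, 297.14], [370, 293, 11, 9])
top yel (26, [407.08, 194.12], [405, 191, 5, 7])
side yel (39, [383.59, 295.05], [381, 292, 7, 8])
top grn (715, [410.7, 218.44], [393, 204, 36, 31])
side grn (1419, [356.88, 311.3], [324, 284, 65, 56])
top rel y mm -0.02
side rel y mm -0.35
```

View pics/c6.png

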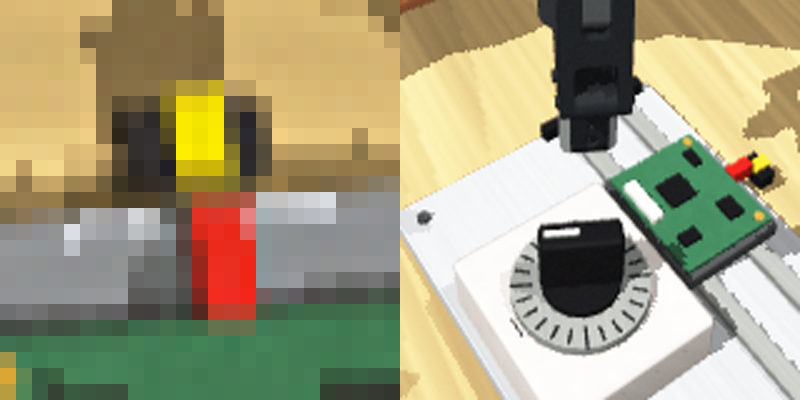

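The pointer stands at the mark (top view: red column 408.5 below yellow 407.1, matching the stage's tilt). The gripper is clear of the knob.

```bash
python3 -c "
from bench import robot
print(robot.finish_job())"
```

```text
the job is handed in; nothing more can be done
None
```

Job handed in: I turned the green-board stage's knob clockwise until the pointer was about 17.5 mm past the mark, then back anticlockwise until it stood within about 0.4 mm of the mark by the cameras, and let go of the knob; the clock read about 9 s.

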